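# Set the splash board and back the drain valve off two turns

### The arm

A 6-joint arm with a two-finger parallel gripper is mounted at the origin on the work surface; the furniture and walls round the work are solid. World frame = base frame: x ahead of the robot, y to its left, z up, the work surface at z = 0. Lengths are in m, angles in rad, forces in N, time in s.
With the tool pointing down it reaches from about 0.25 to 0.8 m from the base axis. Payload 3.9 kg.
Tool frame: the origin (TCP) lies midway between the tips of the shut fingers; the grasp point (between the pads) lies 19 mm behind it; z points along the fingers, y is the line along which they close (so a half turn about z gives the same grasp; the last joint's range is limited). The gripper opens to 85 mm and grips with 20 to 120 N. Pads are 22 mm wide; open, the fingers measure 114 mm over their backs; the gripper's body (76 mm by 85 mm) begins 54 mm behind the grasp point. The pads swing forward as they close: fully open they stand 13 mm farther back than shut.
Start: joints at [1.187, 0.26, -0.138, 1.173, 0, 1.571], TCP at [0.197, 0.487, 0.231] pointing down, gripper open.
Joint ranges: [-2.78, 2.78], [-0.83, 1.72], [-1.28, 1.37], [-1.9, 2.12], [-1.57, 1.48], [-3.14, 3.14]. Speed limits (rad/s): [2.57, 2.57, 3.14, 3.14, 3.14, 3.14].

### API

Orientations are given as a rotation vector (axis times angle).
In Python, from rig import robot gives the robot as it stands.
- The arm moves only by the tool servo_tool, never from a script. Its argument "rows" is a list of rows, each a list of 4 numbers: the shift along the tool's x, y, z in mm, then the turn about the tool's z in degrees. In form: [[dx, dy, dz, twist], ...]. A call has 1 to 5 rows; each row shifts and turns the commanded pose from where the row before left it, along the tool's axes as they then stand; what a row does not reach is not made up. A row lasts 1/8 s, in which the tool goes at most 62.5 mm and 10.7 degrees, less where a joint would pass 70% of its speed; a pose out of reach is approached as far as the arm can. A call is refused whole if a number of a shift passes 62.5 or a number of a turn 10.7, either way. A call with a gripper value outside its range is refused whole. "fingers" is the opening in per cent of the stroke, from 0 (shut) to 100 (fully open), set as the call begins (left out, the last holds). The fingers move at their own pace and stop on an object; "squeeze" is the grip in N (left out, the last holds). Time passes only in rows, so rows that do not move let the fingers close. It gives the time, the measured TCP pose, the force, the opening and the grip force at its end, in the units of the state.
- robot.sense(): the state, without advancing time (a new reading comes with each control period).
- robot.capture(name): name is "side" or "top" or "wrist"; returns a dict with "image" (480x640x3 uint8, blue, green, red), "camera_matrix" (3x3 intrinsics, pixels), "k1" (the pictures are not rectified: a ray, as slopes to the right and down, at radius r is drawn at 1 + k1 r^2 times it, then the intrinsics apply), "position" and "attitude" of the camera in the world. Camera axes: x right, y up, looking along -z (the intrinsics and any distortion apply to the point x, -y, -z); pixel columns grow to the right and rows downward; lengths in m; the calibration is good to about 2 mm. A picture is of the moment at which its call begins. There is no depth.
- robot.job_done(): hands the job in; it is judged then, once.
Trained networks look in a picture, given as the dict that the camera call returned (one of the last four; its "shot" number tells which), for a name from the list of things; names that differ only in an ending like _2 or _b are one class to them, and where a whole thing is asked for, a point or a joint stands for the part that bears it (a point fixed in the world has none). Each returns a list of dicts, best first, with "conf" (0 to 1); they miss things now and then, are a little off and sometimes report something else, mostly with a low value. They report only what shows in the picture. A call takes as long as a camera call.
- robot.boxes_of(picture, name): "centre" ([x, y, z] in m, in world coordinates, good to about 4 mm: the middle of the surface that is visible of it).
- robot.trace(picture, name): "pixels" (480x640 bool, what is visible of it).
The state is a dict: "time_s": time; "joint_pos": joint angles; "joint_vel": joint speeds; "tau": joint torques, N m; "eef_pos": TCP position; "tool_rot": TCP orientation; "ft_force": force on the tool from outside, world axes, zero at the start; "ft_torque": the same for the moment, N m; "grip_width": finger opening in m; "gripper_force": force on a finger pad.
Only numpy, scipy, OpenCV 4.12 (cv2) and the standard library are available. Lean on these libraries where they do the work, as an engineer would, in place of code of your own. Each camera call takes 0.05 s, during which the arm holds its last target. There are 200 camera calls.

### The job

First lift the flat splash board out of its slotted stand and lean it against the front of the angle-plate rest, squarely in front of the rest, with its lower edge on the bench and its slant about 20 degrees from upright, and let go of it. Then turn the valve's handwheel by its crank knob clockwise (seen from above) fully shut to its stop, and from there back it off exactly two full turns. Finish while still gripping the crank knob with the valve at rest two turns open: do not let go at the end, and leave the other things on the bench where they are.

Things in the scene. Friction and masses are not known exactly. Their poses are not given: they have to be found in the camera images.
- splash_board: loose flat grey board, 120 mm wide (x), 8 mm thick (y), 190 mm high (z), about 0.24 kg; origin at the centre of its lower edge. It starts upright with its lower 30 mm in the slot of the stand, lower edge 10 mm and top edge 200 mm above the bench; pinch the top edge across the 8 mm from above and lift straight up at least 35 mm to clear the slot
- board_top (a point): middle of the splash board's upper edge, 190 mm along the board's z from its origin
- slot_stand: fixed wooden stand, 150 x 70 x 40 mm, with a slot 11 mm wide and 30 mm deep along its x; origin at the centre of its underside
- angle_rest: fixed dark steel angle plate. Origin on the bench under the middle of its upright front face; x along the face (110 mm wide), +y out of the face towards the outlet. Upright 108 mm high with a 12 mm round rubber bead on top (axis y -4, z 108 mm, 2 mm proud of the face); foot and ribs reach 62 mm behind it. A board on the bead with its foot 45 mm before the face slants 20 degrees
- valve_stand: fixed valve on a 110 x 160 mm base plate; origin at the centre of the underside, on the wheel's axis; the pipe runs along its y at z 75 mm, the open outlet points to its -y, the inlet pipe goes down into the bench 117 mm to its +y
- outlet (a point): centre of the outlet's mouth
- wheel_centre (a point): centre of the handwheel, on its upright axis, 170 mm above the bench; the rim is a 12 mm round bar of mean radius 55 mm
- crank_knob: upright black cylindrical crank knob on the wheel's rim, 26 mm in diameter, 42 mm tall, that spins freely on its pin; its axis is 55 mm from the wheel's axis. Origin at the centre of its lower end, 180 mm above the bench (top at 222 mm); pinched from above it can be led round the circle without turning the hand
- valve_wheel (a joint): turn of the handwheel in rad: 0 at the closed stop, grows as it opens (counter-clockwise from above), 6.283 a full turn; the other stop is at 22. It starts between 1.2 and 4.6. Turning takes about 0.1 N m (2 N at the knob, a little more at speed) and it stays where it is left; at 0 it meets a hard stop
- paste_can: bystander: can, 67 mm in diameter, 72 mm tall; origin at the centre of its underside
- register_1: bystander: white round meter register, 67 mm in diameter, 48 mm tall; origin at the centre of its underside
- tape_0: bystander: roll of black tape, 58 mm in diameter, 19 mm tall; origin at the centre of its underside

How it is judged:
By the outcome, as a careful person would: the job done as asked, in the order asked, and still so for the second after the job is handed in, while the arm keeps its last pose, push and grip.
It also fails if it takes over 72 s, if anything falls off the work surface, if the arm or the gripper's body presses on something with over 40 N, if the wrist force passes 120 N, or if a joint passes its speed limit or range.

## Working session

There is one attempt and no reset: what is moved stays moved. The work goes in short steps, Python scripts to look and compute and a tool call to move; the robot and the scene stay as the last step left them, time stands still between calls to the robot, and variables do not carry over. Pictures are saved under pics/ and viewed, at most 10 in all, crops included, and the job is handed in when it is done.

Besides the shell and the picture viewer there is one more tool, called after "Emit:" in YAML: its name, and indented under it one key for each argument. servo_tool: Moves the arm, as the interface text tells. Its arguments: {"type":"object","properties":{"rows":{"type":"array"},"fingers":{"type":"number"},"squeeze":{"type":"number"}},"required":["rows"]}

```bash
ls; mkdir -p pics; cat > h.py <<'E'
import numpy as np, cv2
from scipy.spatial.transform import Rotation as R
from rig import robot
np.set_printoptions(precision=4,suppress=True)
def att(p):
    a=np.array(p["attitude"],float)
    return a if a.shape==(3,3) else R.from_rotvec(a).as_matrix() if a.size==3 else R.from_quat(a).as_matrix()
def ray(p,uv):
    K=np.array(p["camera_matrix"]);uv=np.atleast_2d(np.array(uv,float))
    d=(uv-[K[0,2],K[1,2]])/[K[0,0],K[1,1]]
    u=d.copy()
    for _ in range(20): u=d/(1+p["k1"]*(u**2).sum(1,keepdims=True))
    return np.c_[u[:,0],-u[:,1],-np.ones(len(u))]@att(p).T
def onz(p,uv,z):
    r=ray(p,uv);c=np.array(p["position"]);return c+r*((z-c[2])/r[:,2:])
def proj(p,X):
    K=np.array(p["camera_matrix"]);c=(np.atleast_2d(X)-np.array(p["position"]))@att(p)
    s=np.c_[c[:,0]/-c[:,2],-c[:,1]/-c[:,2]];s=s*(1+p["k1"]*(s**2).sum(1,keepdims=True))
    return s*[K[0,0],K[1,1]]+[K[0,2],K[1,2]]
NAMES="splash_board board_top slot_stand angle_rest valve_stand outlet wheel_centre crank_knob paste_can register_1 tape_0".split()
E
python3 - <<'E'
from h import *
s=robot.sense()
for k,v in s.items(): print(k,np.array(v))
for c in ("side","top"):
    p=robot.capture(c); cv2.imwrite(f"pics/{c}0.png",p["image"])
    print(c,p["position"],p["attitude"],p["k1"],np.array(p["camera_matrix"])[0])
    for n in NAMES:
        try: print(n,[(round(b["conf"],2),np.round(b["centre"],3).tolist()) for b in robot.boxes_of(p,n)[:2]])
        except Exception as e: print(n,e)
E
```

```text
pics
time_s 0.0
joint_pos [ 1.187   0.2607 -0.1394  1.1727  0.      1.5708]
joint_vel [-0.0006 -0.0011  0.0003 -0.0005  0.0006  0.0013]
tau [  0.0002 -40.568   25.3922   0.0188   0.       0.    ]
eef_pos [0.1963 0.4862 0.2305]
tool_rot [-0.5991 -3.0835  0.0031]
ft_force [-0.8794  0.0009 -0.4198]
ft_torque [ 0.0388  0.0427 -0.0404]
gripper_force 0.0
grip_width 0.08578925316795243
side [ 1.1977 -0.5126  0.8487] [0.7815 0.4536 0.9376] -0.04195460683270989 [436.1447   0.     317.2104]
splash_board [(0.81, [0.514, -0.411, 0.137])]
board_top [(0.75, [0.508, -0.413, 0.134]), (0.54, [0.368, -0.344, 0.048])]
slot_stand [(0.9, [0.536, -0.426, 0.033])]
angle_rest [(0.84, [0.564, -0.258, 0.017]), (0.71, [0.372, -0.343, 0.049])]
valve_stand [(0.63, [0.542, -0.009, 0.082])]
outlet [(0.61, [0.537, -0.009, 0.086])]
wheel_centre [(0.94, [0.524, -0.018, 0.171])]
crank_knob [(0.76, [0.521, -0.063, 0.206])]
paste_can [(0.79, [0.707, -0.309, 0.055]), (0.17, [0.369, -0.343, 0.048])]
register_1 [(0.57, [0.371, -0.342, 0.046])]
tape_0 [(0.51, [0.564, 0.248, 0.02])]
top [ 0.3967 -0.0966  1.0297] [ 0.0855 -0.0961 -1.5607] -0.0180204418378072 [462.882    0.     318.6715]
splash_board [(0.79, [0.502, -0.409, 0.144])]
board_top [(0.89, [0.497, -0.413, 0.142])]
slot_stand [(0.98, [0.491, -0.394, 0.036])]
angle_rest [(0.65, [0.503, -0.407, 0.141]), (0.64, [0.554, -0.27, 0.012])]
valve_stand [(0.84, [0.514, -0.009, 0.091])]
outlet [(0.66, [0.517, -0.004, 0.09])]
wheel_centre [(0.83, [0.515, -0.011, 0.173]), (0.34, [0.355, -0.338, 0.047])]
crank_knob [(0.45, [0.507, -0.064, 0.222])]
paste_can [(0.65, [0.686, -0.3, 0.055]), (0.21, [0.519, -0.009, 0.175])]
register_1 [(0.61, [0.356, -0.339, 0.044])]
tape_0 [(0.66, [0.574, 0.239, 0.021])]
```

View pics/side0.png

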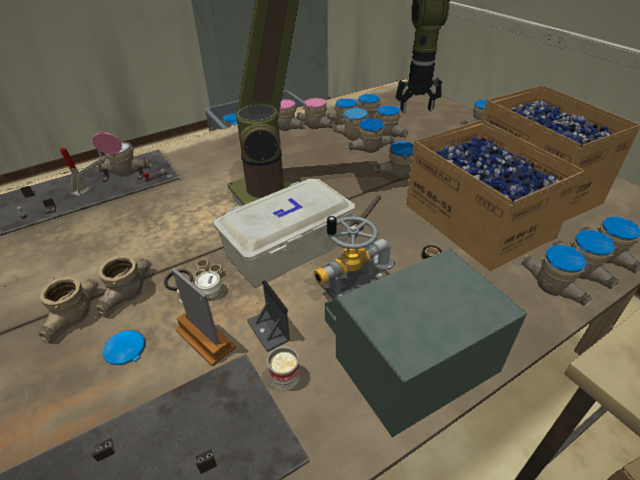

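View pics/top0.png

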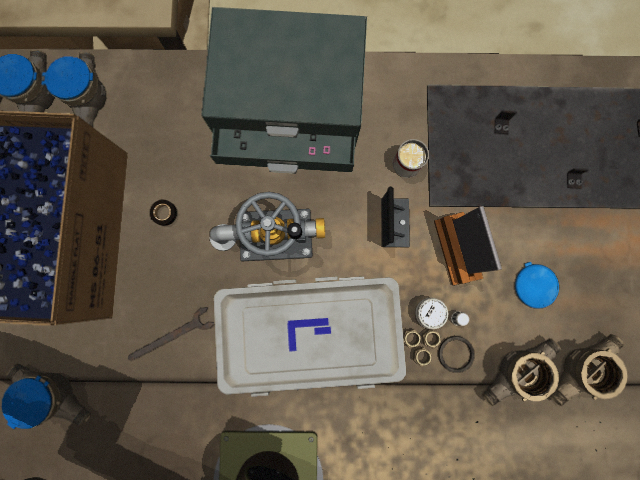

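The side view shows the board in its wooden stand at about (195,310). The angle rest is at (272,315), with its face towards the valve, and the wheel is at (350,235) with its knob at (332,225). The top view agrees: board about (485,240), rest upright (388,215), wheel (267,222), knob (295,230). Next I fit exact poses to the network masks.

```bash
cat > fit.py <<'E'
from h import *
from scipy.optimize import minimize
def box(x0,x1,y0,y1,z0,z1): return np.array([[x,y,z] for x in(x0,x1) for y in(y0,y1) for z in(z0,z1)])
def cyl(r,z0,z1):
    t=np.linspace(0,2*np.pi,40); return np.r_[np.c_[r*np.cos(t),r*np.sin(t),0*t+z0],np.c_[r*np.cos(t),r*np.sin(t),0*t+z1]]
def place(q,P): 
    c,s=np.cos(q[2]),np.sin(q[2]); return np.c_[q[0]+c*P[:,0]-s*P[:,1],q[1]+s*P[:,0]+c*P[:,1],P[:,2]]
def sil(p,q,parts,k=4):
    im=np.zeros((480*k,640*k),np.uint8)
    for P in parts:
        uv=proj(p,place(q,P)); cv2.fillConvexPoly(im,cv2.convexHull(np.round((uv+.5)*k).astype(np.int32)),255)
    return cv2.resize(im,(640,480),interpolation=cv2.INTER_AREA)/255.
def fit(q0,parts,obs,yaw=True):
    def f(v):
        q=np.array([v[0],v[1],v[2] if yaw else 0]); return sum(np.abs(sil(p,q,parts)-m).sum()/max(m.sum(),1) for p,m in obs)
    v=np.array(q0,float)
    for st in (.02,.006,.003):
        sx=np.vstack([v]+[v+st*np.eye(3)[i]*(1,1,8)[i] for i in range(3)])
        r=minimize(f,v,method="Nelder-Mead",options=dict(initial_simplex=sx,xatol=1e-4,fatol=1e-4,maxiter=120)); v=r.x
    return v,r.fun
BOARD=[box(-.06,.06,-.004,.004,.04,.2)]
KNOB=[cyl(.013,.18,.222)]
E
python3 - <<'E'
from fit import *
P={c:robot.capture(c) for c in("side","top")}
def masks(n):
    o=[]
    for c,p in P.items():
        m=robot.trace(p,n)
        if m: o.append((p,m[0]["pixels"].astype(float))); print(n,c,round(m[0]["conf"],2),int(m[0]["pixels"].sum()))
    return o
for n,parts,q0,yaw in (("splash_board",BOARD,[.5,-.41,-.2],1),("crank_knob",KNOB,[.51,-.063,0],0)):
    o=masks(n); print("both",fit(q0,parts,o,yaw))
    for x in o: print(" one",fit(q0,parts,[x],yaw))
for n in ("angle_rest","wheel_centre"):
    for p,m in masks(n):
        ys,xs=np.nonzero(m);print(n,xs.min(),xs.max(),ys.min(),ys.max())
crop=lambda c,x,y,w,h,k:cv2.resize(P[c]["image"][y:y+h,x:x+w],None,fx=k,fy=k,interpolation=cv2.INTER_CUBIC)
cv2.imwrite("pics/c1.png",np.hstack([crop("top",360,170,80,90,5),crop("side",235,270,80,90,5)]))
E
```

```text
splash_board side 0.65 1370
splash_board top 0.63 2034
both (array([ 0.4998, -0.4135,  0.2423]), np.float64(0.12687555861222252))
 one (array([ 0.5032, -0.4144,  0.2404]), np.float64(0.04503220266208673))
 one (array([ 0.4996, -0.4122,  0.2567]), np.float64(0.03865656390383095))
crank_knob side 0.73 161
crank_knob top 0.67 199
both (array([ 0.509 , -0.0571,  0.0599]), np.float64(0.4170735543507331))
 one (array([ 0.5094, -0.0556,  0.0086]), np.float64(0.30748995250274025))
 one (array([ 0.5085, -0.0576,  0.0899]), np.float64(0.10064045718790027))
angle_rest side 0.58 1576
angle_rest top 0.87 1466
angle_rest 249 288 282 350
angle_rest 380 409 187 246
wheel_centre side 0.61 1031
wheel_centre top 0.87 2138
wheel_centre 327 377 216 248
wheel_centre 235 301 192 255
```

View pics/c1.png

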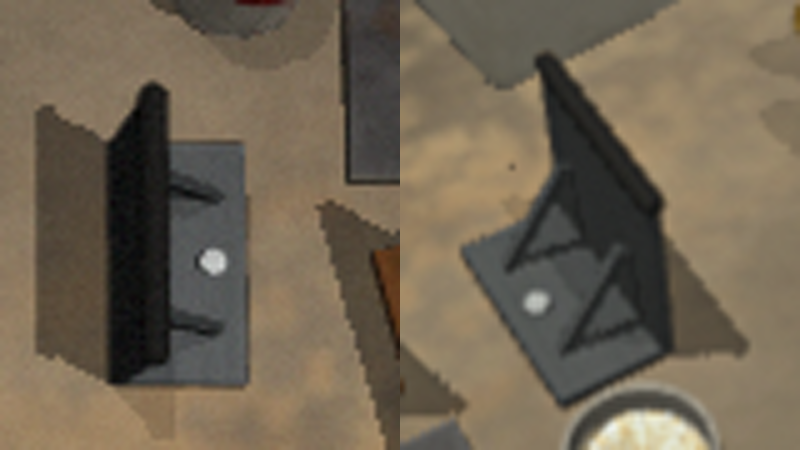

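The crop shows the rest's front face meeting the bench from about (381,198) to (381.5,246) in the top image, with the foot plate behind it towards the stand. I fit its pose to both masks, and fit the wheel rim too.

```bash
python3 - <<'E'
from fit import *
P={c:robot.capture(c) for c in("side","top")}
t=np.linspace(0,2*np.pi,24)
bead=np.vstack([np.c_[0*t+x,-.004+.006*np.cos(t),.108+.006*np.sin(t)] for x in(-.055,.055)])
REST=[box(-.055,.055,-.062,0,0,.006),box(-.055,.055,-.008,0,0,.108),bead]
o=[(p,robot.trace(p,"angle_rest")[0]["pixels"].astype(float)) for p in P.values()]
print("rest both",fit([.54,-.24,0],REST,o))
for x in o: print(" one",fit([.54,-.24,0],REST,[x]))
pt=P["top"]
print("front line z0",onz(pt,[[381.0,198.2],[381.4,246.2]],0))
print("bead ends z108",onz(pt,[[390.5,186.9],[390.0,242.8]],.11))
# wheel rim: outer circle at z=.17
t=np.linspace(0,2*np.pi,60)
rim=np.c_[.061*np.cos(t),.061*np.sin(t),0*t+.17]
for c,p in P.items():
    m=robot.trace(p,"wheel_centre")[0]["pixels"].astype(np.uint8)
    ct=max(cv2.findContours(m,0,2)[0],key=len); h=np.zeros_like(m); cv2.fillPoly(h,[cv2.convexHull(ct)],1)
    print("wheel",c,fit([.52,-.012,0],[rim],[(p,h.astype(float))],False))
s=robot.sense(); print(R.from_rotvec(s["tool_rot"]).as_matrix(), s["eef_pos"])
E
```

```text
rest both (array([ 0.5576, -0.2423,  0.0025]), np.float64(0.0975576378484565))
 one (array([ 0.5576, -0.2422,  0.0043]), np.float64(0.051180144188823065))
 one (array([ 0.5576, -0.2422, -0.0053]), np.float64(0.04294962003940332))
front line z0 [[ 0.6119 -0.2436  0.    ]
 [ 0.5026 -0.2436  0.    ]]
bead ends z108 [[ 0.6125 -0.2474  0.11  ]
 [ 0.4983 -0.2452  0.11  ]]
wheel side (array([ 0.5285, -0.0076, -0.028 ]), np.float64(0.15895639569996375))
wheel top (array([ 0.5268, -0.0061, -0.0208]), np.float64(0.03431162871503627))
[[-0.9272  0.3744 -0.    ]
 [ 0.3744  0.9272 -0.    ]
 [ 0.     -0.     -1.    ]] [0.1966 0.4868 0.2313]
```

Emit:
servo_tool:
  rows:
    - [0,0,-25,-9]
    - [0,0,-25,-9]
    - [0,0,-25,-9]
    - [0,0,-25,-9]
  fingers: 100
  squeeze: 60

```text
time_s: 2.5
eef_pos: [0.1966, 0.4867, 0.3322]
tool_rot: [-0.391, 3.117, 0.0]
ft_force: [-0.2, 0.3, -0.4]
grip_width: 0.0852
gripper_force: 0.0
```

Emit:
servo_tool:
  rows:
    - [-5,-59,0,0]
    - [-5,-59,0,0]
    - [-5,-59,0,0]
    - [-5,-59,0,0]
    - [-5,-59,0,0]

```text
time_s: 3.12
eef_pos: [0.2925, 0.205, 0.3315]
tool_rot: [-0.384, 3.117, 0.0]
ft_force: [1.2, -0.4, -0.5]
grip_width: 0.0853
gripper_force: 0.0
```

Emit:
servo_tool:
  rows:
    - [-5,-59,0,0]
    - [-5,-59,0,0]
    - [-5,-59,0,0]
    - [-5,-59,0,0]
    - [-5,-59,0,0]

```text
time_s: 3.75
eef_pos: [0.3883, -0.0756, 0.3316]
tool_rot: [-0.382, 3.117, -0.0]
ft_force: [0.3, 0.3, -0.5]
grip_width: 0.0859
gripper_force: 0.0
```

Emit:
servo_tool:
  rows:
    - [-5,-59,0,0]
    - [-5,-59,0,0]
    - [-5,-59,0,0]
    - [0,0,0,0]

```text
time_s: 4.25
eef_pos: [0.4463, -0.2451, 0.3301]
tool_rot: [0.376, -3.118, 0.0]
ft_force: [-0.3, 1.0, -0.5]
grip_width: 0.0853
gripper_force: 0.0
```

```bash
python3 - <<'E'
from fit import *
s=robot.sense(); M=R.from_rotvec(s["tool_rot"]).as_matrix(); print(s["joint_pos"]); print(M,s["eef_pos"])
p=robot.capture("wrist"); cv2.imwrite("pics/w1.png",p["image"]); print(p["position"])
m=robot.trace(p,"splash_board")
if m: print(m[0]["conf"],m[0]["pixels"].sum(),fit([.5,-.413,.245],BOARD,[(p,m[0]["pixels"].astype(float))]))
print(robot.boxes_of(p,"board_top")[:1])
d=np.array([.5005,-.4133,.33])-s["eef_pos"]; print("shift",M.T@d*1000)
E
```

```text
[-0.5019  0.2109  0.0514  1.4117 -0.0006 -0.7417]
[[-0.9714 -0.2375 -0.0006]
 [-0.2375  0.9714 -0.0003]
 [ 0.0007 -0.0001 -1.    ]] [ 0.4463 -0.2451  0.3301]
[ 0.3783 -0.2619  0.4726]
0.77 10240 (array([ 0.4998, -0.4122,  0.244 ]), np.float64(0.029159007352941173))
[{'centre': [0.4931, -0.4131, 0.1498], 'conf': 0.9}]
shift [ -12.7284 -176.227     0.0869]
```

View pics/w1.png

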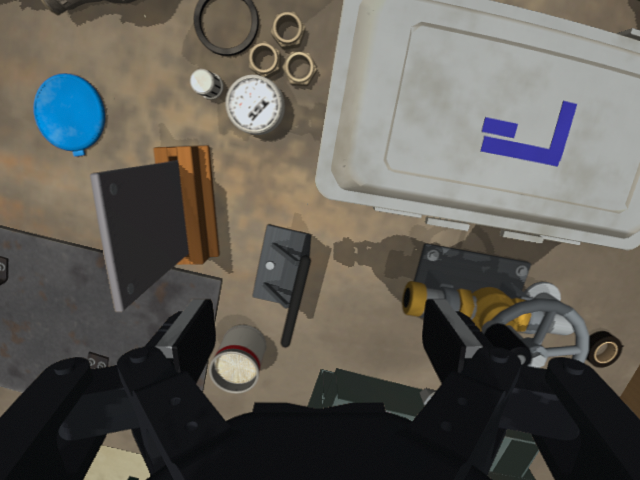

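The wrist view shows the board's top edge from (97,175) to (118,308), and the fit agrees within 1 mm. I move over it, go down, and close softly.

Emit:
servo_tool:
  rows:
    - [-4,-58.5,0,-0.2]
    - [-4,-58.5,0,0]
    - [-4.5,-58.5,0,0]
    - [0,0,40,0]
    - [0,0,50,0]
  squeeze: 20

```text
time_s: 5.03
eef_pos: [0.502, -0.4087, 0.2418]
tool_rot: [-0.39, 3.114, -0.004]
ft_force: [0.4, -0.3, -0.1]
grip_width: 0.0855
gripper_force: 0.0
```

Emit:
servo_tool:
  rows:
    - [0,0,30,0]
    - [0,0,0,0]

```text
time_s: 5.28
eef_pos: [0.499, -0.4057, 0.2093]
tool_rot: [0.391, -3.113, -0.007]
ft_force: [0.3, -0.3, -0.2]
grip_width: 0.0855
gripper_force: 0.0
```

```bash
python3 - <<'E'
from fit import *
s=robot.sense(); M=R.from_rotvec(s["tool_rot"]).as_matrix(); print(s["joint_pos"],s["joint_vel"]); print(M,s["eef_pos"])
p=robot.capture("wrist"); cv2.imwrite("pics/w2.png",p["image"])
m=robot.trace(p,"splash_board")
if m: print(m[0]["conf"],m[0]["pixels"].sum(),fit([.5,-.413,.245],BOARD,[(p,m[0]["pixels"].astype(float))]))
s=robot.sense(); M=R.from_rotvec(s["tool_rot"]).as_matrix(); print(s["eef_pos"])
d=np.array([.4999,-.4124,.165])-s["eef_pos"]; print("shift",M.T@d*1000)
E
```

```text
[-0.6827  0.4794  0.1411  1.2385  0.0002 -0.9328] [-0.0057 -0.0278  0.0884  0.0326 -0.0028 -0.0016]
[[-0.9689 -0.2475 -0.0045]
 [-0.2475  0.9689  0.0039]
 [ 0.0034  0.0049 -1.    ]] [ 0.499  -0.4057  0.2093]
0.84 4879 (array([ 0.5002, -0.4132,  0.2562]), np.float64(0.03625059780009565))
[ 0.5009 -0.4078  0.2129]
shift [ 2.1585 -4.1339 47.9432]
```

View pics/w2.png

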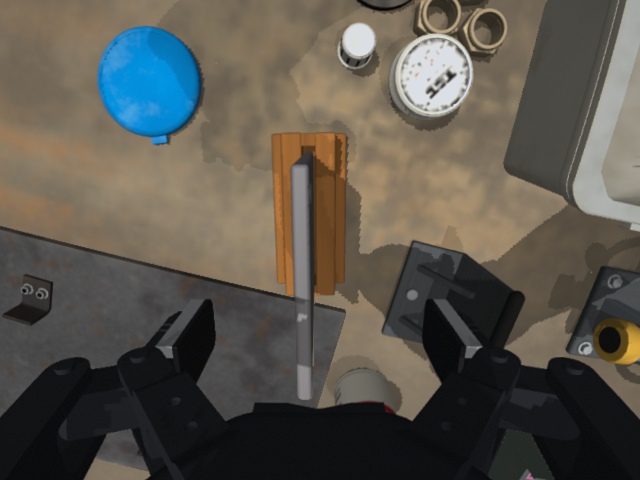

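The wrist view shows the board's edge at column ~304 and the finger middle at ~319, so the gripper must shift about −4.5 mm in tool y.

Emit:
servo_tool:
  rows:
    - [2,-4.5,15,0]
    - [0,0,18,0]
    - [0,0,15,0]
    - [0,0,0,0]
    - [0,0,0,0]

```text
time_s: 6.0
eef_pos: [0.4998, -0.4139, 0.1638]
tool_rot: [-0.388, 3.117, -0.001]
ft_force: [-0.7, 0.5, 0.2]
grip_width: 0.0852
gripper_force: 0.0
```

Emit:
servo_tool:
  rows:
    - [0,0,0,0]
    - [0,0,0,0]
    - [0,0,0,0]
    - [0,0,0,0]
    - [0,0,0,0]
  fingers: 0
  squeeze: 25

```text
time_s: 6.62
eef_pos: [0.4996, -0.4137, 0.1634]
tool_rot: [-0.389, 3.117, -0.0]
ft_force: [-0.4, 0.6, 0.7]
grip_width: 0.0079
gripper_force: 27.0
```

Emit:
servo_tool:
  rows:
    - [0,0,0,0]
    - [0,0,0,0]
    - [0,0,0,0]

```text
time_s: 7.0
eef_pos: [0.4996, -0.4137, 0.1634]
tool_rot: [-0.389, 3.117, -0.0]
ft_force: [0.0, 0.4, 0.4]
grip_width: 0.0081
gripper_force: 27.0
```

Emit:
servo_tool:
  rows:
    - [0,0,0,0]
    - [0,0,0,0]
    - [0,0,-8,0]
    - [0,0,-12,0]
    - [0,0,-20,0]
  squeeze: 80

```text
time_s: 7.62
eef_pos: [0.4988, -0.4131, 0.2031]
tool_rot: [0.388, -3.116, -0.003]
ft_force: [1.0, 0.4, -3.3]
grip_width: 0.0066
gripper_force: 77.9
```

Emit:
servo_tool:
  rows:
    - [0,0,-25,0]
    - [0,0,-30,0]
    - [0,0,-25,0]
    - [0,0,-20,0]
    - [0,0,0,0]

```text
time_s: 8.25
eef_pos: [0.5002, -0.4142, 0.3055]
tool_rot: [-0.388, 3.115, -0.004]
ft_force: [0.8, -0.1, -3.5]
grip_width: 0.007
gripper_force: 78.0
```

```bash
python3 - <<'E'
from fit import *
s=robot.sense(); M=R.from_rotvec(s["tool_rot"]).as_matrix(); print(s["joint_pos"],s["grip_width"],s["gripper_force"],s["ft_force"]); print(M,s["eef_pos"])
dz=s["eef_pos"][2]-.1634
B=[box(-.06,.06,-.004,.004,.01+dz,.2+dz)]
for c in("top","side"):
    p=robot.capture(c)
    m=robot.trace(p,"splash_board")
    if m: print(c,m[0]["conf"],m[0]["pixels"].sum(),fit([.5,-.413,.245],B,[(p,m[0]["pixels"].astype(float))]))
a=np.arctan2(-M[0,1],M[1,1]); print("tool yaw",a)
E
```

```text
[-0.6917  0.4718  0.3759  1.4711  0.     -0.9396] 0.00698945360346372 77.9712975025177 [ 0.7723 -0.1044 -3.4582]
[[-0.9694 -0.2454  0.003 ]
 [-0.2454  0.9694 -0.0025]
 [-0.0023 -0.0031 -1.    ]] [ 0.5002 -0.4142  0.3055]
top 0.63 3066 (array([ 0.5009, -0.4135,  0.248 ]), np.float64(0.22099049665528314))
side 0.77 1641 (array([ 0.5088, -0.4137,  0.217 ]), np.float64(0.2661672103332497))
tool yaw 0.24796719587096308
```

Emit:
servo_tool:
  rows:
    - [0,0,0,7.1]
    - [0,0,0,7.1]
    - [-9.5,36,0,0]
    - [-9.5,36,0,0]
    - [-9.5,36,0,0]

```text
time_s: 9.07
eef_pos: [0.5276, -0.3044, 0.302]
tool_rot: [-0.0, -3.14, -0.002]
ft_force: [0.3, -0.6, -2.3]
grip_width: 0.007
gripper_force: 78.9
```

Emit:
servo_tool:
  rows:
    - [-9.5,36,0,0]
    - [-9.5,36,0,0]
    - [-9.5,36,0,0]
    - [0,0,0,0]
    - [0,0,0,0]

```text
time_s: 9.7
eef_pos: [0.556, -0.1976, 0.3025]
tool_rot: [0.001, -3.14, 0.0]
ft_force: [-0.4, 0.4, -3.6]
grip_width: 0.0071
gripper_force: 79.2
```

```bash
python3 - <<'E'
from fit import *
s=robot.sense(); M=R.from_rotvec(s["tool_rot"]).as_matrix(); print(s["joint_vel"],s["grip_width"]); print(M,s["eef_pos"])
print("yaw deg",np.degrees(np.arctan2(-M[0,1],M[1,1])))
dz=s["eef_pos"][2]-.1634
B=[box(-.06,.06,-.004,.004,.01+dz,.2+dz)]
for c in("top","side"):
    p=robot.capture(c)
    m=robot.trace(p,"splash_board")
    if m: print(c,m[0]["conf"],m[0]["pixels"].sum(),fit([.557,-.197,0],B,[(p,m[0]["pixels"].astype(float))]))
s=robot.sense();d=np.array([.557,-.1968,.1534])-s["eef_pos"]; print("shift",M.T@d*1000)
E
```

```text
[-0.02    0.0017  0.0087 -0.0009  0.0019 -0.0005] 0.007071689618732504
[[-1.     -0.0006 -0.0016]
 [-0.0006  1.     -0.0001]
 [ 0.0016 -0.0001 -1.    ]] [ 0.556  -0.1976  0.3025]
yaw deg 0.03385191075448475
side 0.63 1706 (array([ 0.56  , -0.1983, -0.0181]), np.float64(0.21876192446497944))
shift [ -1.1046   1.7332 149.6095]
```

Emit:
servo_tool:
  rows:
    - [-1,0.8,20,0]
    - [0,0,35,0]
    - [0,0,40,0]
    - [0,0,30,0]
    - [0,0,17,0]

```text
time_s: 10.52
eef_pos: [0.5561, -0.1973, 0.1592]
tool_rot: [-0.002, -3.139, -0.001]
ft_force: [0.2, 0.4, -3.2]
grip_width: 0.0072
gripper_force: 79.0
```

Emit:
servo_tool:
  rows:
    - [0,0,3,0]
    - [0,0,0,0]
    - [0,0,0,0]

```text
time_s: 10.9
eef_pos: [0.5583, -0.1973, 0.1595]
tool_rot: [0.0, 3.139, -0.001]
ft_force: [0.3, 0.9, -2.8]
grip_width: 0.0072
gripper_force: 79.0
```

Emit:
servo_tool:
  rows:
    - [0,0,2,0]
    - [0,0,0,0]

```text
time_s: 11.15
eef_pos: [0.5576, -0.1968, 0.1566]
tool_rot: [-0.0, 3.141, -0.0]
ft_force: [0.5, -0.7, -2.5]
grip_width: 0.0073
gripper_force: 79.1
```

Emit:
servo_tool:
  rows:
    - [0,0,2,0]
    - [0,0,0,0]
    - [0,0,0,0]

```text
time_s: 11.52
eef_pos: [0.5574, -0.1968, 0.1542]
tool_rot: [0.0, -3.141, -0.0]
ft_force: [-0.2, -0.4, -3.8]
grip_width: 0.0066
gripper_force: 79.1
```

Emit:
servo_tool:
  rows:
    - [0,0,1,0]
    - [0,0,0,0]

```text
time_s: 11.78
eef_pos: [0.5576, -0.1969, 0.1535]
tool_rot: [-0.0, 3.141, -0.0]
ft_force: [0.6, -0.1, -2.3]
grip_width: 0.0068
gripper_force: 79.4
```

Emit:
servo_tool:
  rows:
    - [0,0,1,0]
    - [0,0,0,0]
    - [0,0,0,0]

```text
time_s: 12.15
eef_pos: [0.5577, -0.197, 0.1535]
tool_rot: [-0.0, 3.14, -0.001]
ft_force: [-1.9, 0.6, 5.5]
grip_width: 0.007
gripper_force: 80.5
```

The board's foot is on the bench, with contact at TCP z 0.1535. I open slightly so the fingers loosely straddle the top edge, then lead it over onto the bead.

Emit:
servo_tool:
  rows:
    - [0,0,-1,0]
    - [0,0,0,0]
    - [0,0,0,0]
    - [0,0,0,0]
  fingers: 31
  squeeze: 20

```text
time_s: 12.65
eef_pos: [0.5574, -0.1968, 0.1531]
tool_rot: [0.0, -3.141, -0.0]
ft_force: [-0.6, 0.2, 0.2]
grip_width: 0.0266
gripper_force: 0.0
```

Emit:
servo_tool:
  rows:
    - [0,0,-4,0]
    - [0,0,-4,0]
    - [0,0,-4,0]
    - [0,0,0,0]

```text
time_s: 13.15
eef_pos: [0.5578, -0.197, 0.1659]
tool_rot: [-0.0, 3.141, -0.001]
ft_force: [0.2, -0.3, -0.1]
grip_width: 0.0266
gripper_force: 0.0
```

```bash
python3 - <<'E'
from fit import *
s=robot.sense(); print(s["eef_pos"],s["grip_width"],s["ft_force"])
p=robot.capture("side"); q=robot.capture("wrist")
cv2.imwrite("pics/s2.png",np.hstack([cv2.resize(p["image"][170:390,200:440],(400,367)),cv2.resize(q["image"],(400,300))[:, :].copy() if 0 else cv2.copyMakeBorder(cv2.resize(q["image"],(400,300)),0,67,0,0,0)]))
E
```

```text
[ 0.5578 -0.197   0.1659] 0.02663086471494977 [ 0.1893 -0.3131 -0.1297]
```

View pics/s2.png

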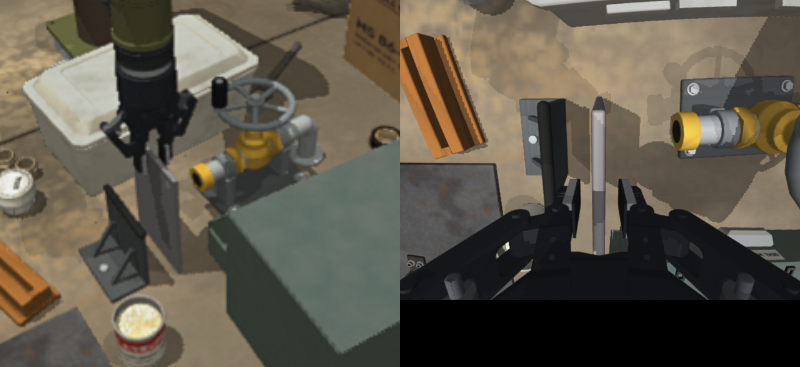

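The board stands free between the fingers in front of the rest: in the wrist pane, board at column ~598 and fingers at 572 and 628. Now I lead it over.

Emit:
servo_tool:
  rows:
    - [0,-4,0.5,0]
    - [0,-5,0.5,0]
    - [0,-5,0.5,0]
    - [0,-5,1,0]
    - [0,-5,1,0]

```text
time_s: 13.88
eef_pos: [0.5574, -0.2213, 0.1617]
tool_rot: [-0.0, -3.142, 0.0]
ft_force: [-0.7, 0.4, 1.0]
grip_width: 0.0268
gripper_force: 0.0
```

Emit:
servo_tool:
  rows:
    - [0,-5,1,0]
    - [0,-5,1,0]
    - [0,-5,1,0]
    - [0,-5,1,0]
    - [0,-5,1,0]

```text
time_s: 14.5
eef_pos: [0.5575, -0.2462, 0.1567]
tool_rot: [-0.0, 3.142, -0.0]
ft_force: [0.7, -0.3, 0.1]
grip_width: 0.0262
gripper_force: 0.2
```

Emit:
servo_tool:
  rows:
    - [0,-5,1,0]
    - [0,-4,1,0]
    - [0,-3,0,0]
    - [0,0,0,0]
    - [0,0,0,0]

```text
time_s: 15.12
eef_pos: [0.5575, -0.2577, 0.1549]
tool_rot: [-0.0, 3.142, 0.0]
ft_force: [0.0, 0.5, -0.2]
grip_width: 0.0264
gripper_force: 0.0
```

```bash
python3 - <<'E'
from fit import *
s=robot.sense(); print(s["eef_pos"],s["grip_width"],s["ft_force"])
p=robot.capture("side"); q=robot.capture("wrist")
cv2.imwrite("pics/s3.png",np.hstack([cv2.resize(p["image"][170:390,200:440],(400,367)),cv2.copyMakeBorder(cv2.resize(q["image"],(400,300)),0,67,0,0,0)]))
E
```

```text
[ 0.5575 -0.2577  0.1549] 0.02644479648419534 [ 0.0447  0.5293 -0.2468]
```

View pics/s3.png

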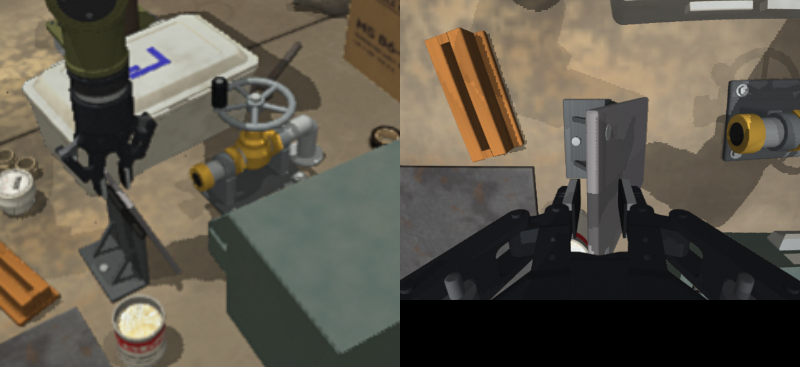

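The board leans on the bead, with both fingers clear. I open a little more, lift off, and measure it.

Emit:
servo_tool:
  rows:
    - [0,0,0,0]
    - [0,0,0,0]
    - [0,0,-10,0]
    - [0,0,-30,0]
    - [0,0,-60,0]
  fingers: 45

```text
time_s: 15.85
eef_pos: [0.5559, -0.2571, 0.2539]
tool_rot: [0.0, -3.137, -0.004]
ft_force: [0.6, -0.6, 0.9]
grip_width: 0.0385
gripper_force: 0.0
```

Emit:
servo_tool:
  rows:
    - [0,30,-50,0]
    - [10,55,-30,0]
    - [10,55,0,0]
    - [0,0,0,0]
  fingers: 85

```text
time_s: 16.35
eef_pos: [0.5371, -0.1156, 0.3364]
tool_rot: [-0.008, 3.139, 0.0]
ft_force: [0.4, -0.8, -0.3]
grip_width: 0.0725
gripper_force: 0.0
```

```bash
cat > lean.py <<'E'
from fit import *
def parts(tilt):
    P=box(-.06,.06,-.004,.004,0,.19); c,s=np.cos(tilt),np.sin(tilt)
    Q=np.c_[P[:,0],P[:,1]*c-P[:,2]*s,P[:,1]*s+P[:,2]*c+.004*s]; return [Q]
def run(cams):
    o=[]
    for c in cams:
        p=robot.capture(c); m=robot.trace(p,"splash_board")
        if m: o.append((c,p,m[0]["pixels"].astype(float),m[0]["conf"]))
    for sel in [o]+[[x] for x in o]:
        f=lambda v:sum(np.abs(sil(p,v[:3],parts(v[3]))-m).sum()/m.sum() for _,p,m,_ in sel)
        v=np.array([.5575,-.197,0,.35])
        for st in(1,.4):
            r=minimize(f,v,method="Nelder-Mead",options=dict(initial_simplex=np.vstack([v]+[v+st*d for d in np.diag([.01,.01,.06,.06])]),xatol=1e-4,fatol=1e-4,maxiter=200)); v=r.x
        print([(x[0],round(x[3],2)) for x in sel],v[:2],np.degrees(v[2:]),r.fun)
E
python3 - <<'E'
from lean import *
run(["side","top","wrist"])
p=robot.capture("wrist"); cv2.imwrite("pics/w4.png",p["image"])
s=robot.sense(); print(s["eef_pos"],s["joint_pos"])
m=robot.trace(p,"crank_knob"); print(len(m), fit([.509,-.057,0],KNOB,[(p,m[0]["pixels"].astype(float))],False) if m else 0)
E
```

```text
[('side', 0.54), ('top', 0.63), ('wrist', 0.73)] [ 0.5597 -0.199 ] [-0.4963 19.0461] 11.064676818092806
[('side', 0.54)] [ 0.5618 -0.1968] [ 0.1474 19.9423] 0.2075209687274343
[('top', 0.63)] [ 0.5493 -0.2707] [  7.8884 -10.6817] 2.3516118311731473
[('wrist', 0.73)] [ 0.5591 -0.1991] [-0.4524 18.9422] 0.019167097900576
[ 0.5377 -0.1198  0.3339] [-0.219   0.2874  0.165   1.4492 -0.0002 -0.2175]
1 (array([ 0.5084, -0.0586,  0.091 ]), np.float64(0.07405486556571585))
```

View pics/w4.png

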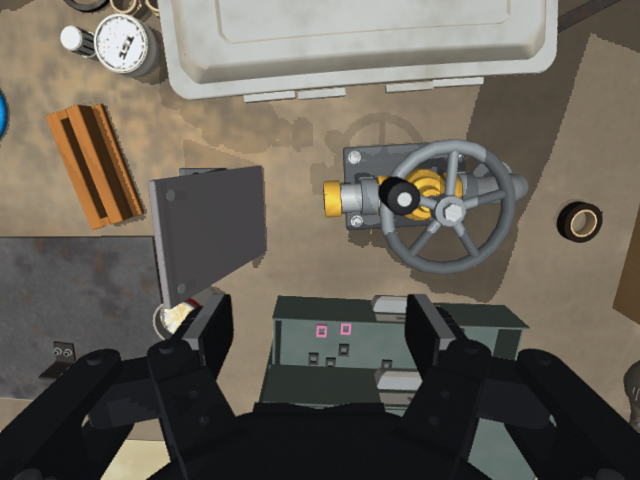

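The wrist view shows the board leaning on the rest, fitted at about 19–20° slant, yaw under 0.5° and centred within ~2 mm. The wheel is at (450,208) with its knob at (400,197). Now I go over the knob.

Emit:
servo_tool:
  rows:
    - [10,21,0,0]
    - [10,21,0,0]
    - [9,20,30,0]
    - [0,0,40,0]
    - [0,0,0,0]

```text
time_s: 17.38
eef_pos: [0.5052, -0.055, 0.262]
tool_rot: [0.003, -3.135, -0.001]
ft_force: [-0.5, -0.0, -0.1]
grip_width: 0.0724
gripper_force: 0.0
```

Emit:
servo_tool:
  rows:
    - [0,0,0,0]
    - [0,0,0,0]

```text
time_s: 17.62
eef_pos: [0.5099, -0.0567, 0.2663]
tool_rot: [-0.0, 3.138, -0.001]
ft_force: [0.2, -0.0, 0.4]
grip_width: 0.0726
gripper_force: 0.0
```

```bash
python3 - <<'E'
from fit import *
t=np.linspace(0,2*np.pi,60); rim=np.c_[.061*np.cos(t),.061*np.sin(t),0*t+.17]
s=robot.sense(); e=np.array(s["eef_pos"]); print(e,s["joint_vel"])
for c in("wrist","top"):
    p=robot.capture(c); m=robot.trace(p,"crank_knob")
    if m: print(c,m[0]["conf"],m[0]["pixels"].sum(),fit([.509,-.057,0],KNOB,[(p,m[0]["pixels"].astype(float))],False))
    if c=="wrist": cv2.imwrite("pics/w5.png",p["image"])
E
```

```text
[ 0.5099 -0.0567  0.2663] [-0.004   0.0037 -0.0036 -0.0039 -0.0005 -0.0002]
wrist 0.83 2045 (array([ 0.5083, -0.058 ,  0.1265]), np.float64(0.12416894386116305))
```

View pics/w5.png

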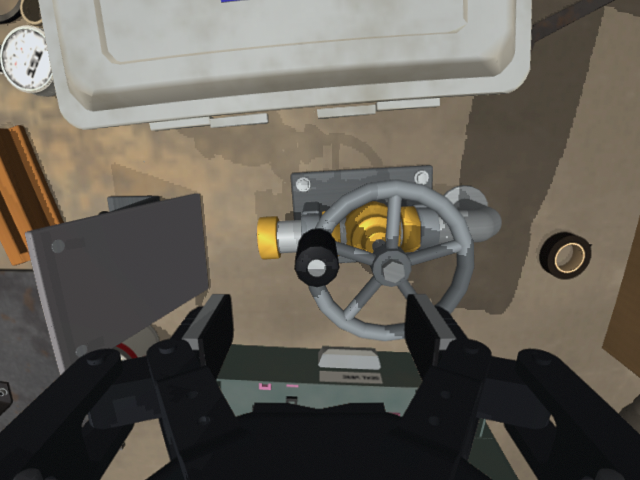

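The wrist view shows the knob at (316,262), midway between the fingers at columns 230 and 408. I descend and close.

Emit:
servo_tool:
  rows:
    - [1.2,-1.3,20,0]
    - [0,0,30,0]
    - [0,0,20,0]
    - [0,0,9,0]
    - [0,0,0,0]

```text
time_s: 18.45
eef_pos: [0.5073, -0.058, 0.1852]
tool_rot: [0.0, -3.141, -0.0]
ft_force: [0.6, -0.5, 0.5]
grip_width: 0.0726
gripper_force: 0.0
```

Emit:
servo_tool:
  rows:
    - [0,0,0,0]
    - [0,0,0,0]
    - [0,0,0,0]
    - [0,0,0,0]
    - [0,0,0,0]
  fingers: 0
  squeeze: 40

```text
time_s: 19.08
eef_pos: [0.5079, -0.058, 0.1862]
tool_rot: [-0.0, 3.14, -0.0]
ft_force: [0.5, -0.4, 5.4]
grip_width: 0.0254
gripper_force: 39.2
```

```bash
python3 - <<'E'
from fit import *
s=robot.sense(); e=np.array(s["eef_pos"]); print(e,s["grip_width"],s["ft_force"],R.from_rotvec(s["tool_rot"]).as_matrix())
C=np.array([.5268,-.0065])
d=e[:2]-C; print("r",np.hypot(*d),"ang",np.degrees(np.arctan2(d[1],d[0])))
E
```

```text
[ 0.5079 -0.058   0.1862] 0.0254077159535612 [ 0.5291 -0.4157  5.4136] [[-1.     -0.0002  0.0016]
 [-0.0002  1.     -0.0001]
 [-0.0016 -0.0001 -1.    ]]
r 0.05480355107874173 ang -110.12449823805002
```

```bash
cat > arc.py <<'E'
from h import *
C=np.array([.5270,-.0065])
def state(C=C):
    s=robot.sense(); e=np.array(s["eef_pos"]); d=e[:2]-C; a=np.arctan2(d[1],d[0]); f=np.array(s["ft_force"])
    print("t",s["time_s"],"e",e*1000,"r",np.hypot(*d)*1000,"ang",np.degrees(a),"Frad",f[:2]@[np.cos(a),np.sin(a)],"Fccw",f[:2]@[-np.sin(a),np.cos(a)],"Fz",f[2],"w",s["grip_width"],s["gripper_force"])
    return e
def rows(a0,a1,n,start=None):
    a=np.radians(np.linspace(a0,a1,n+1)); P=55*np.c_[np.cos(a),np.sin(a)]
    if start is not None: P[0]=start
    P=np.round(P,1); d=np.diff(P,axis=0); out=[[round(-x,1),round(y,1),0,0] for x,y in d]
    for i in range(0,n,5): print(out[i:i+5])
E
python3 - <<'E'
from arc import *
state(); rows(-110,-165,11)
E
```

```text
t 19.075 e [507.9442 -57.9576 186.1629] r 54.87268465255371 ang -110.32058056421612 Frad 0.20610322920322813 Fccw 0.6404851330636743 Fz 5.413603660622739 w 0.0254077159535612 39.17393624782562
[[np.float64(4.4), np.float64(1.9), 0, 0], [np.float64(4.3), np.float64(2.2), 0, 0], [np.float64(4.0), np.float64(2.5), 0, 0], [np.float64(3.9), np.float64(3.0), 0, 0], [np.float64(3.5), np.float64(3.2), 0, 0]]
[[np.float64(3.2), np.float64(3.5), 0, 0], [np.float64(3.0), np.float64(3.9), 0, 0], [np.float64(2.5), np.float64(4.0), 0, 0], [np.float64(2.2), np.float64(4.3), 0, 0], [np.float64(1.9), np.float64(4.4), 0, 0]]
[[np.float64(1.4), np.float64(4.6), 0, 0]]
```

Emit:
servo_tool:
  rows:
    - [4.4,1.9,-0.5,0]
    - [4.3,2.2,0,0]
    - [4.0,2.5,0,0]
    - [3.9,3.0,0,0]
    - [0,0,0,0]
  squeeze: 60

```text
time_s: 19.7
eef_pos: [0.4901, -0.0479, 0.1862]
tool_rot: [0.001, -3.141, -0.001]
ft_force: [-0.6, -0.2, 6.5]
grip_width: 0.0246
gripper_force: 59.0
```

Emit:
servo_tool:
  rows:
    - [3.5,3.2,0,0]
    - [3.2,3.5,0,0]
    - [3.0,3.9,0,0]
    - [0,0,0,0]

```text
time_s: 20.2
eef_pos: [0.4803, -0.0372, 0.1862]
tool_rot: [0.001, -3.141, -0.001]
ft_force: [-0.2, -0.6, 5.9]
grip_width: 0.0245
gripper_force: 59.0
```

Emit:
servo_tool:
  rows:
    - [2.5,4.0,0,0]
    - [2.2,4.3,0,0]
    - [1.9,4.4,0,0]
    - [1.4,4.6,0,0]
    - [0,0,0,0]

```text
time_s: 20.82
eef_pos: [0.4723, -0.0199, 0.1862]
tool_rot: [0.001, -3.141, -0.001]
ft_force: [-1.7, -1.1, 6.5]
grip_width: 0.0248
gripper_force: 59.0
```

```bash
python3 - <<'E'
from arc import *
state(); rows(-165,-273,36)
E
```

```text
t 20.825 e [472.3349 -19.9053 186.1943] r 56.28480008087538 ang -166.22153519614312 Frad 1.895073502387086 Fccw 0.7045580005095301 Fz 6.4732740997008635 w 0.024822753374229414 59.00897026062012
[[np.float64(0.7), np.float64(2.8), 0, 0], [np.float64(0.5), np.float64(2.8), 0, 0], [np.float64(0.4), np.float64(2.9), 0, 0], [np.float64(0.2), np.float64(2.8), 0, 0], [np.float64(0.1), np.float64(2.9), 0, 0]]
[[np.float64(-0.1), np.float64(2.9), 0, 0], [np.float64(-0.2), np.float64(2.8), 0, 0], [np.float64(-0.4), np.float64(2.9), 0, 0], [np.float64(-0.5), np.float64(2.8), 0, 0], [np.float64(-0.7), np.float64(2.8), 0, 0]]
[[np.float64(-0.8), np.float64(2.8), 0, 0], [np.float64(-1.0), np.float64(2.7), 0, 0], [np.float64(-1.1), np.float64(2.7), 0, 0], [np.float64(-1.2), np.float64(2.6), 0, 0], [np.float64(-1.4), np.float64(2.5), 0, 0]]
[[np.float64(-1.5), np.float64(2.5), 0, 0], [np.float64(-1.6), np.float64(2.3), 0, 0], [np.float64(-1.8), np.float64(2.3), 0, 0], [np.float64(-1.8), np.float64(2.2), 0, 0], [np.float64(-2.0), np.float64(2.1), 0, 0]]
[[np.float64(-2.1), np.float64(2.0), 0, 0], [np.float64(-2.2), np.float64(1.8), 0, 0], [np.float64(-2.3), np.float64(1.8), 0, 0], [np.float64(-2.3), np.float64(1.6), 0, 0], [np.float64(-2.5), np.float64(1.5), 0, 0]]
[[np.float64(-2.5), np.float64(1.4), 0, 0], [np.float64(-2.6), np.float64(1.2), 0, 0], [np.float64(-2.7), np.float64(1.1), 0, 0], [np.float64(-2.7), np.float64(1.0), 0, 0], [np.float64(-2.8), np.float64(0.8), 0, 0]]
[[np.float64(-2.8), np.float64(0.7), 0, 0], [np.float64(-2.8), np.float64(0.5), 0, 0], [np.float64(-2.9), np.float64(0.4), 0, 0], [np.float64(-2.8), np.float64(0.2), 0, 0], [np.float64(-2.9), np.float64(0.1), 0, 0]]
[[np.float64(-2.9), np.float64(-0.1), 0, 0]]
```

Emit:
servo_tool:
  rows:
    - [0.5,2.8,0,0]
    - [0.3,2.8,0,0]
    - [0.3,2.9,0,0]
    - [0.1,2.8,0,0]
    - [0,0,0,0]

```text
time_s: 21.45
eef_pos: [0.4706, -0.0088, 0.1862]
tool_rot: [0.001, -3.14, -0.0]
ft_force: [-1.9, -1.6, 8.0]
grip_width: 0.0247
gripper_force: 59.1
```

Emit:
servo_tool:
  rows:
    - [0,2.9,0,0]
    - [-0.1,2.9,0,0]
    - [0,0,0,0]

```text
time_s: 21.82
eef_pos: [0.4706, -0.003, 0.1862]
tool_rot: [0.001, -3.14, -0.0]
ft_force: [-2.5, -0.4, 8.1]
grip_width: 0.0244
gripper_force: 59.1
```

Emit:
servo_tool:
  rows:
    - [-0.3,3.35,0,0]
    - [-0.5,3.3,0,0]

```text
time_s: 22.08
eef_pos: [0.4713, 0.0034, 0.1862]
tool_rot: [0.0, -3.14, 0.001]
ft_force: [-2.5, -1.5, 9.0]
grip_width: 0.025
gripper_force: 59.1
```

Emit:
servo_tool:
  rows:
    - [-0.7,3.3,-0.3,0]
    - [-0.9,3.2,-0.3,0]

```text
time_s: 22.32
eef_pos: [0.4728, 0.0099, 0.1862]
tool_rot: [0.0, -3.139, 0.001]
ft_force: [-0.6, -1.7, 4.3]
grip_width: 0.0246
gripper_force: 59.0
```

Emit:
servo_tool:
  rows:
    - [-1.1,3.2,-0.3,0]
    - [-1.3,3.1,0,0]

```text
time_s: 22.58
eef_pos: [0.4753, 0.0165, 0.1863]
tool_rot: [0.001, -3.139, -0.001]
ft_force: [-3.3, -1.0, 3.7]
grip_width: 0.0245
gripper_force: 58.9
```

Emit:
servo_tool:
  rows:
    - [-1.5,3.0,0,0]
    - [-1.6,2.9,0,0]

```text
time_s: 22.82
eef_pos: [0.4786, 0.0226, 0.1863]
tool_rot: [0.001, -3.139, -0.002]
ft_force: [-4.5, 0.8, 3.6]
grip_width: 0.0247
gripper_force: 58.9
```

Emit:
servo_tool:
  rows:
    - [-1.9,2.7,0,0]
    - [-2.1,2.6,0,0]

```text
time_s: 23.08
eef_pos: [0.4825, 0.0283, 0.1862]
tool_rot: [0.001, -3.138, -0.003]
ft_force: [-5.5, 1.9, 3.1]
grip_width: 0.0245
gripper_force: 58.9
```

```bash
sed -i 's/^C=.*/C=np.array([.5254,-.0059])/' arc.py; sed -i 's/round(-x,1),round(y,1)/float(round(-x,1)),float(round(y,1))/' arc.py; python3 - <<'E'
from arc import *
state(); rows(141.4,-12.6,44)
E
```

```text
t 23.075 e [482.4827  28.2518 186.2354] r 54.84745146194278 ang 141.48865640596725 Frad 5.453314481484319 Fccw 1.9318987765132394 Fz 3.058924845545703 w 0.024489281117863502 58.88932406902313
[[-2.2, 2.6, 0, 0], [-2.3, 2.4, 0, 0], [-2.5, 2.3, 0, 0], [-2.6, 2.1, 0, 0], [-2.7, 2.0, 0, 0]]
[[-2.9, 1.7, 0, 0], [-2.9, 1.6, 0, 0], [-3.1, 1.5, 0, 0], [-3.1, 1.2, 0, 0], [-3.2, 1.1, 0, 0]]
[[-3.2, 0.8, 0, 0], [-3.3, 0.7, 0, 0], [-3.3, 0.4, 0, 0], [-3.4, 0.3, 0, 0], [-3.4, 0.0, 0, 0]]
[[-3.3, -0.2, 0, 0], [-3.3, -0.3, 0, 0], [-3.4, -0.6, 0, 0], [-3.2, -0.8, 0, 0], [-3.2, -1.0, 0, 0]]
[[-3.2, -1.1, 0, 0], [-3.1, -1.4, 0, 0], [-2.9, -1.5, 0, 0], [-2.9, -1.8, 0, 0], [-2.8, -1.9, 0, 0]]
[[-2.7, -2.0, 0, 0], [-2.5, -2.2, 0, 0], [-2.4, -2.4, 0, 0], [-2.2, -2.5, 0, 0], [-2.1, -2.7, 0, 0]]
[[-1.9, -2.7, 0, 0], [-1.7, -2.9, 0, 0], [-1.6, -3.0, 0, 0], [-1.4, -3.0, 0, 0], [-1.1, -3.2, 0, 0]]
[[-1.0, -3.2, 0, 0], [-0.8, -3.3, 0, 0], [-0.6, -3.3, 0, 0], [-0.4, -3.3, 0, 0], [-0.2, -3.4, 0, 0]]
[[-0.0, -3.3, 0, 0], [0.3, -3.4, 0, 0], [0.4, -3.3, 0, 0], [0.6, -3.3, 0, 0]]
```

Emit:
servo_tool:
  rows:
    - [-1.9,2.8,0,0]
    - [-2.1,2.6,0,0]

```text
time_s: 23.32
eef_pos: [0.4871, 0.0334, 0.1863]
tool_rot: [0.001, -3.14, -0.002]
ft_force: [-4.0, 0.9, 2.1]
grip_width: 0.0247
gripper_force: 58.8
```

Emit:
servo_tool:
  rows:
    - [-2.5,2.3,0,0]
    - [-2.6,2.1,0,0]

```text
time_s: 23.58
eef_pos: [0.4924, 0.038, 0.1863]
tool_rot: [0.001, -3.14, -0.002]
ft_force: [-4.9, 3.2, 1.2]
grip_width: 0.0247
gripper_force: 58.8
```

Emit:
servo_tool:
  rows:
    - [-2.5,2.2,0,0]
    - [-2.7,1.9,0,0]

```text
time_s: 23.82
eef_pos: [0.498, 0.0417, 0.1863]
tool_rot: [0.001, -3.141, -0.001]
ft_force: [-4.2, 2.1, -0.1]
grip_width: 0.0243
gripper_force: 58.8
```

Emit:
servo_tool:
  rows:
    - [-2.9,1.7,0,0]
    - [-3.1,1.5,0,0]

```text
time_s: 24.08
eef_pos: [0.5041, 0.0447, 0.1863]
tool_rot: [0.0, -3.141, -0.001]
ft_force: [-3.3, 2.4, -2.9]
grip_width: 0.0247
gripper_force: 58.9
```

Emit:
servo_tool:
  rows:
    - [-3.1,1.3,0,0]
    - [-3.2,1.1,0,0]

```text
time_s: 24.32
eef_pos: [0.5105, 0.047, 0.1863]
tool_rot: [0.0, -3.141, -0.0]
ft_force: [-2.9, 2.5, -4.6]
grip_width: 0.0244
gripper_force: 59.0
```

Emit:
servo_tool:
  rows:
    - [-3.2,0.9,0.3,0]
    - [-3.3,0.7,0.2,0]

```text
time_s: 24.58
eef_pos: [0.5175, 0.0485, 0.1863]
tool_rot: [-0.0, 3.141, 0.0]
ft_force: [-2.4, 2.5, -2.2]
grip_width: 0.0248
gripper_force: 59.0
```

Emit:
servo_tool:
  rows:
    - [-3.3,0.4,0.1,0]
    - [-3.4,0.3,0.1,0]

```text
time_s: 24.82
eef_pos: [0.5243, 0.0491, 0.1863]
tool_rot: [-0.0, 3.141, -0.0]
ft_force: [-1.6, 2.8, -1.1]
grip_width: 0.0248
gripper_force: 59.1
```

Emit:
servo_tool:
  rows:
    - [-3.4,0.1,0,0]
    - [-3.3,-0.1,0,0]

```text
time_s: 25.08
eef_pos: [0.5309, 0.0488, 0.1863]
tool_rot: [0.0, 3.141, -0.001]
ft_force: [-1.2, 1.9, -1.7]
grip_width: 0.0247
gripper_force: 59.1
```

Emit:
servo_tool:
  rows:
    - [-3.3,-0.4,0,0]
    - [-3.3,-0.6,0,0]

```text
time_s: 25.32
eef_pos: [0.5374, 0.0478, 0.1863]
tool_rot: [-0.0, 3.141, -0.001]
ft_force: [-1.8, 0.7, -0.4]
grip_width: 0.0245
gripper_force: 59.1
```

Emit:
servo_tool:
  rows:
    - [-3.2,-0.8,0,0]
    - [-3.2,-1.0,0,0]

```text
time_s: 25.58
eef_pos: [0.5438, 0.046, 0.1863]
tool_rot: [-0.0, 3.141, -0.001]
ft_force: [-1.7, 1.1, 0.3]
grip_width: 0.0248
gripper_force: 59.1
```

Emit:
servo_tool:
  rows:
    - [-3.2,-1.1,0,0]
    - [-3.1,-1.4,0,0]

```text
time_s: 25.82
eef_pos: [0.5499, 0.0434, 0.1863]
tool_rot: [-0.0, 3.141, -0.001]
ft_force: [-2.4, -0.3, 0.6]
grip_width: 0.0244
gripper_force: 59.2
```

Emit:
servo_tool:
  rows:
    - [-2.9,-1.5,0,0]
    - [-2.9,-1.8,0,0]

```text
time_s: 26.08
eef_pos: [0.5556, 0.0402, 0.1863]
tool_rot: [-0.0, 3.141, -0.001]
ft_force: [-3.3, -0.6, 2.1]
grip_width: 0.0245
gripper_force: 59.2
```

Emit:
servo_tool:
  rows:
    - [-2.7,-2.0,0,0]
    - [-2.6,-2.2,0,0]

```text
time_s: 26.32
eef_pos: [0.561, 0.0362, 0.1863]
tool_rot: [-0.0, 3.141, 0.0]
ft_force: [-2.8, -0.3, 4.0]
grip_width: 0.0248
gripper_force: 59.3
```

Emit:
servo_tool:
  rows:
    - [-2.4,-2.4,0,0]
    - [-2.2,-2.5,-0.2,0]

```text
time_s: 26.58
eef_pos: [0.5658, 0.0316, 0.1863]
tool_rot: [-0.0, 3.141, 0.001]
ft_force: [-1.5, 1.3, 2.2]
grip_width: 0.0247
gripper_force: 59.2
```

Emit:
servo_tool:
  rows:
    - [-2.1,-2.7,0,0]
    - [-1.9,-2.7,-0.1,0]

```text
time_s: 26.82
eef_pos: [0.5701, 0.0263, 0.1863]
tool_rot: [-0.001, 3.141, 0.002]
ft_force: [0.2, 1.7, 0.7]
grip_width: 0.0247
gripper_force: 59.2
```

Emit:
servo_tool:
  rows:
    - [-1.8,-2.9,0,0]
    - [-1.6,-3.0,0,0]

```text
time_s: 27.08
eef_pos: [0.5738, 0.0204, 0.1863]
tool_rot: [-0.001, 3.14, 0.001]
ft_force: [2.1, 3.7, -0.4]
grip_width: 0.0247
gripper_force: 59.1
```

Emit:
servo_tool:
  rows:
    - [-1.6,-3.0,0,0]
    - [-1.3,-3.1,0,0]

```text
time_s: 27.32
eef_pos: [0.5767, 0.0141, 0.1863]
tool_rot: [-0.001, 3.14, 0.001]
ft_force: [3.1, 3.8, -2.1]
grip_width: 0.0246
gripper_force: 59.0
```

Emit:
servo_tool:
  rows:
    - [-1.2,-3.2,0,0]
    - [-1.0,-3.2,0,0]

```text
time_s: 27.58
eef_pos: [0.5788, 0.0074, 0.1863]
tool_rot: [-0.0, 3.14, 0.0]
ft_force: [2.8, 3.1, -2.6]
grip_width: 0.0247
gripper_force: 59.0
```

Emit:
servo_tool:
  rows:
    - [-0.8,-3.3,0,0]
    - [-0.6,-3.3,0,0]

```text
time_s: 27.82
eef_pos: [0.5801, 0.0006, 0.1863]
tool_rot: [-0.0, 3.14, -0.001]
ft_force: [4.4, 2.7, -2.6]
grip_width: 0.0247
gripper_force: 59.0
```

Emit:
servo_tool:
  rows:
    - [-0.5,-3.3,0,0]
    - [-0.3,-3.4,0,0]

```text
time_s: 28.08
eef_pos: [0.5803, -0.0029, 0.1863]
tool_rot: [-0.002, 3.141, 0.011]
ft_force: [3.7, 15.3, -2.3]
grip_width: 0.0246
gripper_force: 59.1
```

Emit:
servo_tool:
  rows:
    - [0,-0.5,0,0]
    - [0,0,0,0]
    - [0,0,0,0]

```text
time_s: 28.45
eef_pos: [0.5803, -0.0028, 0.1864]
tool_rot: [-0.004, 3.141, 0.011]
ft_force: [2.5, 12.8, -2.4]
grip_width: 0.0248
gripper_force: 59.1
```

```bash
python3 - <<'E'
from arc import *
s=robot.sense(); print(s["ft_force"],s["ft_torque"],s["joint_vel"]); print(R.from_rotvec(s["tool_rot"]).as_matrix())
e=state()
p=robot.capture("wrist")
t=e-.0*0
M=R.from_rotvec(s["tool_rot"]).as_matrix(); print("grasp pt", e-.019*M[:,2])
E
```

```text
[ 2.4924 12.7922 -2.3801] [ 2.2505 -0.898   0.0057] [-0.0004 -0.0004 -0.0006 -0.0003  0.0001 -0.0002]
[[-1.     -0.0022  0.0005]
 [-0.0022  1.      0.0071]
 [-0.0005  0.0071 -1.    ]]
t 28.45 e [580.3468  -2.8339 186.3575] r 55.03232774048298 ang 3.1939039886328078 Frad 3.20122658097966 Fccw 12.63350633630402 Fz -2.3801218557461157 w 0.024821943541582982 59.0799343585968
grasp pt [ 0.5803 -0.003   0.2054]
```

The stop shows clearly: the tangential force jumped to about 13 N at knob angle 3.1°, after 248° (4.33 rad) of travel, which is within the stated range. Now I go two turns back, one turn first.

```bash
python3 - <<'E'
from arc import *
rows(3.1,363.1,30)
E
```

```text
[[1.8, 11.3, 0, 0], [4.1, 10.8, 0, 0], [6.3, 9.6, 0, 0], [8.2, 8.1, 0, 0], [9.6, 6.2, 0, 0]]
[[10.8, 4.2, 0, 0], [11.3, 1.7, 0, 0], [11.5, -0.6, 0, 0], [11.1, -3.0, 0, 0], [10.2, -5.2, 0, 0]]
[[9.0, -7.3, 0, 0], [7.2, -8.9, 0, 0], [5.2, -10.3, 0, 0], [2.9, -11.1, 0, 0], [0.6, -11.5, 0, 0]]
[[-1.8, -11.3, 0, 0], [-4.1, -10.8, 0, 0], [-6.3, -9.6, 0, 0], [-8.2, -8.1, 0, 0], [-9.6, -6.2, 0, 0]]
[[-10.8, -4.2, 0, 0], [-11.3, -1.7, 0, 0], [-11.5, 0.6, 0, 0], [-11.1, 3.0, 0, 0], [-10.2, 5.2, 0, 0]]
[[-9.0, 7.3, 0, 0], [-7.2, 8.9, 0, 0], [-5.2, 10.3, 0, 0], [-2.9, 11.1, 0, 0], [-0.6, 11.5, 0, 0]]
```

Emit:
servo_tool:
  rows:
    - [-0.3,4.2,0,0]
    - [0,0,0,0]

```text
time_s: 28.75
eef_pos: [0.5804, -0.0023, 0.1864]
tool_rot: [0.0, -3.142, 0.001]
ft_force: [3.0, 2.0, -2.7]
grip_width: 0.025
gripper_force: 59.4
```

Emit:
servo_tool:
  rows:
    - [1.8,11.3,0,0]
    - [4.1,10.8,0,0]
    - [6.3,9.6,0,0]
    - [8.2,8.1,0,0]
    - [9.6,6.2,0,0]

```text
time_s: 29.38
eef_pos: [0.549, 0.044, 0.1863]
tool_rot: [0.001, -3.14, 0.002]
ft_force: [0.2, -4.2, 0.8]
grip_width: 0.0246
gripper_force: 59.5
```

Emit:
servo_tool:
  rows:
    - [10.8,4.2,0,0]
    - [11.3,1.7,0,0]
    - [11.5,-0.6,0,0]
    - [11.1,-3.0,0,0]
    - [10.2,-5.2,0,0]

```text
time_s: 30.0
eef_pos: [0.4958, 0.0406, 0.1863]
tool_rot: [0.0, 3.139, -0.002]
ft_force: [5.6, -5.3, -4.5]
grip_width: 0.0244
gripper_force: 59.5
```

```bash
python3 - <<'E'
from arc import *
e=state()
E
```

```text
t 30.0 e [495.7904  40.5819 186.3257] r 55.11160294252713 ang 122.49768443546105 Frad -7.491619670918042 Fccw -1.838402683230212 Fz -4.466478249311966 w 0.024416486641596687 59.472806453704834
```

Emit:
servo_tool:
  rows:
    - [8.6,-8.0,0,0]
    - [7.2,-8.9,0,0]
    - [5.2,-10.3,0,0]
    - [2.9,-11.1,0,0]
    - [0.6,-11.5,0,0]

```text
time_s: 30.62
eef_pos: [0.4705, -0.0089, 0.1863]
tool_rot: [0.001, -3.141, -0.002]
ft_force: [3.5, 2.3, -4.6]
grip_width: 0.0248
gripper_force: 59.4
```

Emit:
servo_tool:
  rows:
    - [-1.8,-11.3,0,0]
    - [-4.1,-10.8,0,0]
    - [-6.3,-9.6,0,0]
    - [-8.2,-8.1,0,0]
    - [-9.6,-6.2,0,0]

```text
time_s: 31.25
eef_pos: [0.501, -0.0552, 0.1863]
tool_rot: [-0.0, -3.14, -0.0]
ft_force: [-0.9, 4.2, 0.8]
grip_width: 0.0246
gripper_force: 59.6
```

Emit:
servo_tool:
  rows:
    - [-10.8,-4.2,0,0]
    - [-11.3,-1.7,0,0]
    - [-11.5,0.6,0,0]
    - [-11.1,3.0,0,0]
    - [-10.2,5.2,0,0]

```text
time_s: 31.88
eef_pos: [0.5562, -0.0516, 0.1863]
tool_rot: [0.0, -3.141, 0.001]
ft_force: [-3.2, 2.3, 3.4]
grip_width: 0.0249
gripper_force: 59.8
```

Emit:
servo_tool:
  rows:
    - [-9.0,7.3,0,0]
    - [-7.2,8.9,0,0]
    - [-5.2,10.3,0,0]
    - [-2.9,11.1,0,0]
    - [-0.6,11.5,0,0]

```text
time_s: 32.5
eef_pos: [0.5805, -0.0025, 0.1863]
tool_rot: [0.0, -3.141, 0.002]
ft_force: [-5.1, -3.4, 3.2]
grip_width: 0.0244
gripper_force: 59.9
```

```bash
python3 - <<'E'
from arc import *
e=state()
E
```

```text
t 32.5 e [580.5375  -2.5088 186.2767] r 55.24167353674811 ang 3.5195550984094517 Frad -5.346664993051361 Fccw -3.0991307372171395 Fz 3.2312422558907135 w 0.024396938133492356 59.8827999830246
```

Emit:
servo_tool:
  rows:
    - [2.2,11.3,0,0]
    - [4.1,10.8,0,0]
    - [6.3,9.6,0,0]
    - [8.2,8.1,0,0]
    - [9.6,6.2,0,0]

```text
time_s: 33.12
eef_pos: [0.5507, 0.0432, 0.1863]
tool_rot: [0.0, 3.14, -0.003]
ft_force: [-0.9, -6.6, -1.7]
grip_width: 0.0246
gripper_force: 59.9
```

Emit:
servo_tool:
  rows:
    - [10.8,4.2,0,0]
    - [11.3,1.7,0,0]
    - [11.5,-0.6,0,0]
    - [11.1,-3.0,0,0]
    - [10.2,-5.2,0,0]

```text
time_s: 33.75
eef_pos: [0.4959, 0.0406, 0.1864]
tool_rot: [-0.001, 3.139, 0.001]
ft_force: [5.1, -3.1, -5.2]
grip_width: 0.0249
gripper_force: 59.5
```

Emit:
servo_tool:
  rows:
    - [8.9,-7.4,0,0]
    - [7.2,-8.9,0,0]
    - [5.2,-10.3,0,0]
    - [2.9,-11.1,0,0]
    - [0.6,-11.5,0,0]

```text
time_s: 34.38
eef_pos: [0.4705, -0.0089, 0.1864]
tool_rot: [0.001, -3.142, -0.003]
ft_force: [5.5, 2.9, -8.5]
grip_width: 0.0243
gripper_force: 59.4
```

Emit:
servo_tool:
  rows:
    - [-1.8,-11.3,0,0]
    - [-4.1,-10.8,0,0]
    - [-6.3,-9.6,0,0]
    - [-8.2,-8.1,0,0]
    - [-9.6,-6.2,0,0]

```text
time_s: 35.0
eef_pos: [0.5005, -0.055, 0.1863]
tool_rot: [0.0, -3.14, -0.001]
ft_force: [-0.1, 4.8, -2.1]
grip_width: 0.0245
gripper_force: 59.6
```

Emit:
servo_tool:
  rows:
    - [-10.8,-4.2,0,0]
    - [-11.3,-1.7,0,0]
    - [-11.5,0.6,0,0]
    - [-11.1,3.0,0,0]
    - [-10.2,5.2,0,0]

```text
time_s: 35.62
eef_pos: [0.5558, -0.0519, 0.1863]
tool_rot: [0.0, -3.14, 0.001]
ft_force: [-4.0, 3.2, 0.9]
grip_width: 0.0243
gripper_force: 60.1
```

Emit:
servo_tool:
  rows:
    - [-9.0,7.3,0,0]
    - [-7.2,8.9,0,0]
    - [-5.2,10.3,0,0]
    - [-2.9,10.0,0,0]
    - [0,0,0,0]

```text
time_s: 36.25
eef_pos: [0.58, -0.0139, 0.1863]
tool_rot: [-0.003, 3.141, 0.002]
ft_force: [-3.2, 2.7, 0.3]
grip_width: 0.0243
gripper_force: 60.1
```

```bash
python3 - <<'E'
from arc import *
e=state()
E
```

```text
t 36.25 e [580.0295 -13.8557 186.33  ] r 55.205804897350056 ang -8.2857604563735 Frad -3.5908585861941793 Fccw 2.2394764293739415 Fz 0.2928923698918256 w 0.024342988623850925 60.146974325180054
```

Emit:
servo_tool:
  rows:
    - [-0.4,4,0,0]
    - [0,4,0,0]
    - [0,3.4,0,0]
    - [0,0,0,0]
    - [0,0,0,0]

```text
time_s: 36.88
eef_pos: [0.5805, -0.0038, 0.1863]
tool_rot: [-0.0, 3.141, 0.001]
ft_force: [-2.3, -0.1, -2.0]
grip_width: 0.0243
gripper_force: 60.1
```

```bash
python3 - <<'E'
from arc import *
e=state()
E
```

```text
t 36.875 e [580.5234  -3.7804 186.348 ] r 55.16417524808771 ang 2.2020642516764206 Frad -2.279960892541591 Fccw -0.005352724002394137 Fz -2.0122041640492383 w 0.02433755584343271 60.095447301864624
```

Emit:
servo_tool:
  rows:
    - [0.2,1.6,0,0]
    - [0,0,0,0]
    - [0,0,0,0]
    - [0,0,0,0]

```text
time_s: 37.38
eef_pos: [0.5804, -0.0025, 0.1863]
tool_rot: [-0.0, 3.141, -0.0]
ft_force: [-0.6, -1.5, -3.6]
grip_width: 0.0245
gripper_force: 60.1
```

```bash
python3 - <<'E'
from lean import *
from arc import state
state(); run(["side","wrist"]); state(); print(robot.sense()["joint_vel"])
p=robot.capture("side"); cv2.imwrite("pics/end.png",cv2.resize(p["image"][170:390,180:460],None,fx=2.5,fy=2.5))
E
```

```text
t 37.375 e [580.3874  -2.478  186.3412] r 55.09374656943477 ang 3.5610468988918322 Frad -0.6976982982312708 Fccw -1.4592384442762427 Fz -3.5591630959373917 w 0.02446682018722292 60.05347967147827
[('side', 0.74), ('wrist', 0.93)] [ 0.5573 -0.1955] [-0.2569 20.4281] 0.4487331665992504
[('side', 0.74)] [ 0.5612 -0.1964] [-0.2625 20.0313] 0.415432245772803
[('wrist', 0.93)] [ 0.5582 -0.1992] [-0.4083 20.5824] 0.012294277431577988
t 37.575 e [580.4244  -2.4589 186.3377] r 55.13187750758262 ang 3.5784855502547113 Frad 0.5698579752751871 Fccw -2.339024404206121 Fz -3.6670430860889414 w 0.024410603600533994 60.043601989746094
[ 0.0001 -0.0012 -0.0005 -0.0005 -0.0006 -0.0009]
```

View pics/end.png

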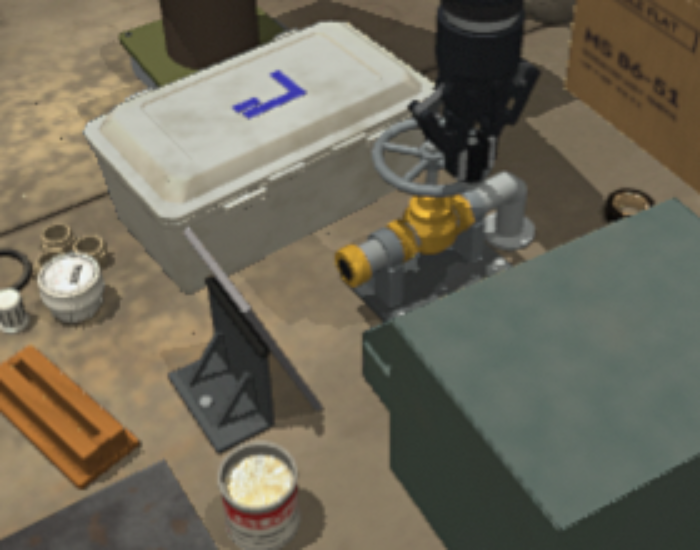

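The final view shows the board leaning on the rest's bead from (190,235) to (310,405), at about 20° and square to the rest. The gripper still holds the knob at (465,155), the wheel is at rest two turns from the stop, and the other things are unmoved. I hand in.

```bash
python3 -c "
from rig import robot
print(robot.job_done())"
```

```text
the job is handed in; nothing more can be done
None
```

I handed the job in at about 38 s: the board leans square on the rest at about 20°, and the valve was shut to its stop, then opened two full turns (within about half a degree), with the knob still gripped.

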